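Clip the test bar into the measuring fixture and bring it up to the end stop

TASK

Take the thicker of the two steel bars out of the rack and press it straight down into the two spring clips of the fixture until it clicks fully home in both, a finger's breadth (about 10 mm) short of the end stop. Then, with the bar still in the clips, slide it along until its end meets the stop, hold it there lightly for a moment (about 6 N, never a hard knock), and let go, leaving it in the clips and against the stop. Do not force the clips, and leave the thinner bar and everything else where it is.

Things in the scene. Friction and masses are not known exactly. Their poses are not given: they have to be found in the camera images.
- bar_center (a point): the bar to load: a plain round steel bar, 18 mm thick, 150 mm long, about 0.3 kg, both ends flat and alike. Point at its centre; its y axis runs along the bar. It lies in one of the two lanes of the rack (either one), its axis level, 43 mm above the table
- slim_center (a point): the bar to leave alone: a plain round steel bar, 12 mm thick, 110 mm long, about 0.1 kg, in the other lane of the rack. Point at its centre; its y axis runs along the bar
- rack: black plastic rack screwed to the table: base plate 160 (x) x 120 (y) x 8 mm, origin under its centre on the table, z up. Two lanes along its y axis at x = -45 and +45 mm; each has two V-shaped saddles, 12 mm thick, at y = -40 and +40 mm, tops 42 mm high, with free space down to the base plate between them
- fixture: clip fixture screwed to the table: dark steel base plate 70 (x) x 225 (y, from -92 to +132) x 8 mm; origin on the table, midway between the two clips; z up. It holds the bar along its y axis, at x = 0, axis 45 mm above the table. Between the clips, 78 mm along y are free for fingers down to the base plate. The seated bar slides along y against 1 to 8 N of friction
- clip_a (a point): clip at y = -45 mm of the fixture, 12 mm wide along y, open upwards, two sprung steel jaws. Point on the axis of the seated bar, 45 mm above the table. The flared mouth is 61 mm high, 22 mm wide inside at the top, 13.6 mm at its neck 52 mm high. Below the bar is a solid aluminium saddle on which the seated bar rests
- clip_b (a point): clip at y = +45 mm, the same. The bar meets the flares with its axis about 59 mm above the table; both clips together take a push of about 12 to 22 N, greatest with the axis about 54 mm up; then the bar snaps down. Bar and fixture must not be pushed together with more than 40 N
- stop: end stop of the fixture: an aluminium block 20 mm wide, its top 59 mm above the table, with a flat round steel face, 14 mm across, that looks along the fixture's -y. Origin at the centre of the face, on the axis of the seated bar; axes as the fixture's. It is clamped somewhere between y = 75 and y = 95 mm of the fixture. With its end against the stop the bar's centre is 75 mm short of this point. The bar must touch it with less than 12 N
- ringgauge: steel ring, 56 mm across, 20 mm high, standing by; leave alone. Origin under its centre
- solvent: white plastic bottle, 36 mm across, 90 mm high, standing by; leave alone. Origin under its centre
- block: steel block, 35 x 60 x 30 mm, standing by; leave alone. Origin under its centre
- driver: screwdriver lying by; leave alone. Origin under its middle
- brush: brush lying by; leave alone. Origin under its middle
- dish: glass dish, 80 mm across, 30 mm high, standing by; leave alone. Origin under its centre
- weight: brass weight, 40 mm across, 45 mm high, standing by; leave alone. Origin under its centre
There are look-alikes about, which are no part of the job. Leave any turquoise or yellow look-alike of the part that bears bar_center alone.

How it is judged:
By the outcome, as a careful person would: the job done as asked, in the order asked, and still so for the second after the job is handed in, with the robot touching nothing.
It also fails if it takes over 72 s, if anything falls off the work surface, if the arm or the gripper's body presses on something with over 40 N, if the wrist force passes 120 N, or if a joint passes its speed limit or range.

ROBOT

A 7-joint arm with a two-finger parallel gripper is mounted at the origin on the work surface. World frame = base frame: x ahead of the robot, y to its left, z up, the work surface at z = 0. Lengths are in m, angles in rad, forces in N, time in s.
With the tool pointing down it reaches from about 0.35 to 0.9 m from the base axis. Payload 8.1 kg.
Tool frame: the origin (TCP) lies on the mounting face of the last link; the fingertips stand 173 mm ahead of it and the grasp point (between the pads) lies 155 mm ahead of it; z points along the fingers, y is the line along which they close (so a half turn about z gives the same grasp; the last joint's range is limited). The gripper opens to 85 mm and grips with 20 to 120 N. Pads are 22 mm wide; open, the fingers measure 114 mm over their backs; the gripper's body (76 mm by 85 mm) begins 54 mm behind the grasp point. The pads swing forward as they close: fully open they stand 13 mm farther back than shut.
Start: joints at [1.094, 0.434, 0.025, 1.573, -0.012, 1.134, -0.075], TCP at [0.228, -0.582, 0.405] pointing down, gripper open.
Joint ranges: [-2.62, 2.62], [-0.44, 2.09], [-1.27, 1.32], [0.08, 2.57], [-1.32, 4.46], [0.12, 2], [-2.74, 2.74]. Speed limits (rad/s): [2.22, 2.22, 3.01, 3.01, 3.14, 3.14, 3.14].

INTERFACE

Orientations are given as a unit quaternion [w, x, y, z].
In Python, from plant import get_obs, get_image, calibration, job_done gives the robot as it stands.
- The arm moves only by the tool drive_tool, never from a script. Its argument "plan" is a list of rows, each an object with "grip": the closure, from -1 (fully open) to 1 (shut); "offset": the shift along the tool's x, y, z in cm, a list of three; "rot": the turn, a rotation vector about the tool's x, y, z in degrees, a list of three. In form: [{"grip": grip, "offset": [x, y, z], "rot": [ax, ay, az]}, ...]. A call has 1 to 12 rows; each row is the pose to reach, as a shift and turn from the pose commanded when the call began, along the tool's axes at that moment; what a row does not reach only later rows make up. A row lasts 1/12 s, in which the tool goes at most 41.7 mm and 7.16 degrees, less where a joint would pass 70% of its speed; a pose out of reach is approached as far as the arm can. A call with a gripper value outside its range is refused whole. The fingers move at their own pace and stop on an object; "force" is the grip in N (left out, the last holds). Time passes only in rows, so rows that repeat a pose let the fingers close. It gives the time, the measured TCP pose, the force, the opening and the grip force at its end, in the units of the state.
- get_obs(): the state, without advancing time (a new reading comes with each control period).
- get_image(name): name is "side" or "top" or "wrist"; returns (picture, depth): 384x512x3 uint8, red, green, blue; 384x512 float32, m along the optical axis (not along the pixel's ray), 0 where there is no reading.
- calibration(name): a dict with "mtx" (3x3 intrinsics, pixels), "extrinsics" (4x4, takes a point from world to camera coordinates); the wrist camera has in their place "tool_from_camera" (4x4, takes a point from camera to tool coordinates, whose origin is the TCP and whose axes are the flange's). Camera axes: x right, y down, z forward; pixel columns grow to the right and rows downward; lengths in m; the calibration is good to about 2 mm. A picture is of the moment at which its call begins: read the wrist's pose just before it. calibration takes no time and is no camera call.
- job_done(): hands the job in; it is judged then, once.
The state is a dict: "time_s": time; "joint_pos": joint angles; "joint_velocities": joint speeds; "tau": joint torques, N m; "ee_pos": TCP position; "orientation": TCP orientation; "contact_force": force on the tool from outside, world axes, zero at the start; "ft_torque": the same for the moment, N m; "grip_width": opening from 0.0 (shut) to 1.0 (fully open); "gripper_force": force on a finger pad.
Only numpy, scipy, OpenCV 4.12 (cv2) and the standard library are available. Lean on these libraries where they do the work, as an engineer would, in place of code of your own. Each camera call takes 0.05 s, during which the arm holds its last target. There are 200 camera calls.

## Working session

There is one attempt and no reset: what is moved stays moved. The work goes in short steps, Python scripts to look and compute and a tool call to move; the robot and the scene stay as the last step left them, time stands still between calls to the robot, and variables do not carry over. Pictures are saved under pics/ and viewed, at most 10 in all, crops included, and the job is handed in when it is done.

Besides the shell and the picture viewer there is one more tool, called after ">>>" in YAML: its name, and indented under it one key for each argument. drive_tool: Moves the arm, as the interface text tells. Its arguments: {"type":"object","properties":{"plan":{"type":"array","items":{"type":"object","properties":{"grip":{"type":"number"},"offset":{"type":"array","items":{"type":"number"}},"rot":{"type":"array","items":{"type":"number"}}}}},"force":{"type":"number"}},"required":["plan"]}

```bash
ls; mkdir -p pics; python3 - <<'E'
from plant import *
import cv2,numpy as np
o=get_obs();print({k:np.round(v,3) for k,v in o.items()})
for n in ("top","side"):
    p,d=get_image(n);cv2.imwrite(f"pics/{n}0.png",p[:,:,::-1]);np.savez(f"pics/{n}0.npz",p=p,d=d)
    c=calibration(n);print(n,np.round(c["mtx"],1).tolist(),np.round(c["extrinsics"],3).tolist())
print(calibration("wrist"))
E
```

```text
pics
{'time_s': np.float64(0.0), 'joint_pos': array([ 1.094,  0.435,  0.025,  1.574, -0.012,  1.134, -0.075]), 'joint_velocities': array([-0.   , -0.002, -0.001,  0.   , -0.   ,  0.   , -0.002]), 'tau': array([ 1.0000e-03, -6.7047e+01,  1.0250e+00, -3.1621e+01,  1.5000e-02,
        1.3000e-02, -0.0000e+00]), 'ee_pos': array([ 0.228, -0.582,  0.404]), 'orientation': array([-0.001,  0.983,  0.186, -0.   ]), 'contact_force': array([-0.492, -0.179,  0.332]), 'ft_torque': array([ 0.006, -0.021, -0.004]), 'gripper_force': np.float64(0.0), 'grip_width': np.float64(1.003)}
top [[363.0, 0.0, 254.9], [0.0, 363.0, 188.6], [0.0, 0.0, 1.0]] [[0.006, -1.0, 0.011, -0.015], [-0.988, -0.008, -0.154, 0.555], [0.155, -0.01, -0.988, 0.866], [0.0, 0.0, 0.0, 1.0]]
side [[376.3, 0.0, 255.9], [0.0, 376.3, 194.8], [0.0, 0.0, 1.0]] [[-0.723, -0.691, 0.003, 0.381], [-0.5, 0.521, -0.691, 0.3], [0.476, -0.501, -0.723, 0.684], [0.0, 0.0, 0.0, 1.0]]
{'mtx': array([[339.39005128,   0.        , 257.33553385],
       [  0.        , 339.39005128, 195.98362677],
       [  0.        ,   0.        ,   1.        ]]), 'tool_from_camera': array([[ 1.01680169e-03, -9.61907405e-01, -2.73373573e-01,
         6.86235497e-02],
       [ 9.99998017e-01,  1.44619352e-03, -1.36920546e-03,
         5.46228289e-05],
       [ 1.71239996e-03, -2.73371639e-01,  9.61906968e-01,
         3.06707183e-02],
       [ 0.00000000e+00,  0.00000000e+00,  0.00000000e+00,
         1.00000000e+00]])}
```

View pics/top0.png

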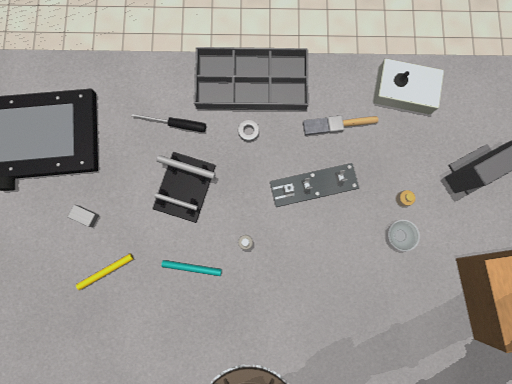

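View pics/side0.png

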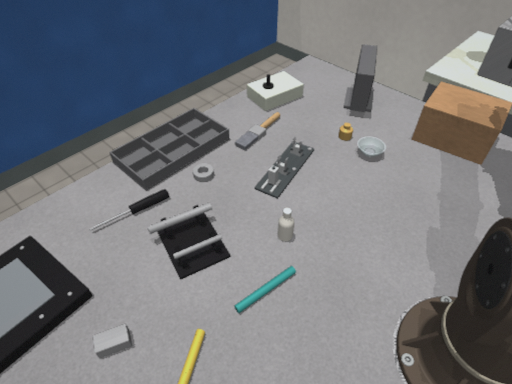

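The top view shows the rack at about (185,187) px, with the thick bar in its far lane from (158,158) to (214,176). The fixture is at (315,185), with clips at about (341,177) and (308,184) and the stop at about (289,188). The yellow and teal look-alikes lie nearer the robot.

```bash
cat > h.py <<'E'
import numpy as np,cv2
from plant import *
from scipy.spatial.transform import Rotation as R
def cam(name,o=None):
    c=calibration(name)
    if name=="wrist":
        q=o["orientation"];T=np.eye(4);T[:3,:3]=R.from_quat([q[1],q[2],q[3],q[0]]).as_matrix();T[:3,3]=o["ee_pos"]
        return c["mtx"],T@c["tool_from_camera"]
    return c["mtx"],np.linalg.inv(c["extrinsics"])
def ray(uv,z,K,W):
    uv=np.atleast_2d(np.asarray(uv,float));d=np.c_[(uv-K[[0,1],2])/K[[0,1],[0,1]],np.ones(len(uv))]@W[:3,:3].T
    return W[:3,3]+d*((z-W[2,3])/d[:,2])[:,None]
def cloud(d,K,W):
    v,u=np.indices(d.shape);P=np.stack([(u-K[0,2])/K[0,0]*d,(v-K[1,2])/K[1,1]*d,d],-1)
    return P@W[:3,:3].T+W[:3,3]
E
python3 - <<'E'
from h import *
f=np.load("pics/top0.npz");K,W=cam("top");P=cloud(f["d"],K,W)
for n,uv,z in [("thick ends",[(158,158.5),(214,176.5)],.043),("slim ends",[(157,196.5),(196,208)],.043),("plate corners",[(270.5,184.5),(351.5,164.5),(358.5,187),(275,206)],.008),("clips",[(341,177),(308,184)],.05),("stopface",[(293,187)],.05)]:
    print(n,ray(uv,z,K,W).round(3).tolist())
g=P[150:185,150:220];m=(g[...,2]>.044);print(m.sum(),g[...,2].max(),g[m].mean(0))
hsvdark=f["p"].max(2)<95
for n,(a,b,c,d) in {"plate":(160,210,266,362),"rack":(148,225,150,220)}.items():
    mk=np.zeros(f["d"].shape,np.uint8);mk[a:b,c:d]=hsvdark[a:b,c:d];mk=cv2.morphologyEx(mk,cv2.MORPH_CLOSE,np.ones((5,5)))
    cs=max(cv2.findContours(mk,0,2)[0],key=cv2.contourArea);r=cv2.minAreaRect(cs);w=ray(cv2.boxPoints(r),.008,K,W)[:,:2]
    print(n,r,w.round(3).tolist(),w.mean(0),[np.linalg.norm(w[i]-w[i-1]).round(3) for i in range(2)])
E
```

```text
thick ends [[0.63, 0.234, 0.043], [0.585, 0.092, 0.043]]
slim ends [[0.533, 0.232, 0.043], [0.505, 0.134, 0.043]]
plate corners [[0.571, -0.052, 0.008], [0.627, -0.266, 0.008], [0.567, -0.282, 0.008], [0.515, -0.064, 0.008]]
clips [[0.585, -0.227, 0.05], [0.566, -0.144, 0.05]]
stopface [[0.559, -0.106, 0.05]]
422 0.9410324109015713 [0.60438583 0.16036776 0.07007178]
plate ((310.4772644042969, 194.2854766845703), (30.28807830810547, 17.687698364257812), 32.61924362182617) [[0.548, -0.111], [0.588, -0.136], [0.545, -0.202], [0.506, -0.176]] [ 0.54666616 -0.15618669] [np.float64(0.078), np.float64(0.047)]
rack ((183.70240783691406, 193.77963256835938), (53.819610595703125, 50.30865478515625), 13.091893196105957) [[0.497, 0.253], [0.626, 0.229], [0.594, 0.091], [0.467, 0.117]] [0.5459687  0.17265139] [np.float64(0.139), np.float64(0.131)]
```

>>> drive_tool:
  plan:
    - {"grip":-1,"offset":[4,-2,0],"rot":[0,0,-7]}
    - {"grip":-1,"offset":[8,-4,0],"rot":[0,0,-14]}
    - {"grip":-1,"offset":[12,-6,0],"rot":[0,0,-21]}
    - {"grip":-1,"offset":[16,-8.3,0],"rot":[0,0,-28]}
    - {"grip":-1,"offset":[20,-10.3,0],"rot":[0,0,-35]}
    - {"grip":-1,"offset":[24,-12.4,0],"rot":[0,0,-42]}
    - {"grip":-1,"offset":[28,-14.5,0],"rot":[0,0,-49]}
    - {"grip":-1,"offset":[32,-16.5,0],"rot":[0,0,-56]}
    - {"grip":-1,"offset":[36,-18.6,1],"rot":[0,0,-63]}
    - {"grip":-1,"offset":[40,-20.7,2],"rot":[0,0,-70]}
    - {"grip":-1,"offset":[44,-22.8,2],"rot":[0,0,-77]}
    - {"grip":-1,"offset":[46.8,-24.2,2],"rot":[0,0,-83]}

```text
time_s: 1.1
ee_pos: [0.5575, -0.2052, 0.3851]
orientation: [-0.001, 0.61, 0.792, -0.0]
contact_force: [1.5, -0.5, 0.1]
grip_width: 0.998
gripper_force: 0.0
```

>>> drive_tool:
  plan:
    - {"grip":-1,"offset":[0,0,0],"rot":[0,0,0]}
    - {"grip":-1,"offset":[0,0,0],"rot":[0,0,0]}
    - {"grip":-1,"offset":[0,0,0],"rot":[0,0,0]}

```text
time_s: 1.35
ee_pos: [0.5566, -0.2072, 0.3854]
orientation: [-0.0, 0.613, 0.79, -0.0]
contact_force: [-0.2, -0.1, -0.5]
grip_width: 0.999
gripper_force: 0.0
```

```bash
python3 - <<'E'
from h import *
o=get_obs();p,d=get_image("wrist");cv2.imwrite("pics/w1.png",p[:,:,::-1]);K,W=cam("wrist",o);np.savez("pics/w1.npz",p=p,d=d,K=K,W=W)
print(o["ee_pos"],o["orientation"],o["joint_pos"],o["contact_force"],o["time_s"])
E
```

```text
[ 0.55664775 -0.20715275  0.38544155] [-4.41533195e-04  6.13059868e-01  7.90036204e-01 -4.47728815e-04] [ 0.56697145  0.44031043 -0.4260387   1.64903172  0.19972889  1.09669156
  0.33597572] [-0.19318308 -0.11125018 -0.50974905] 1.35
```

View pics/w1.png

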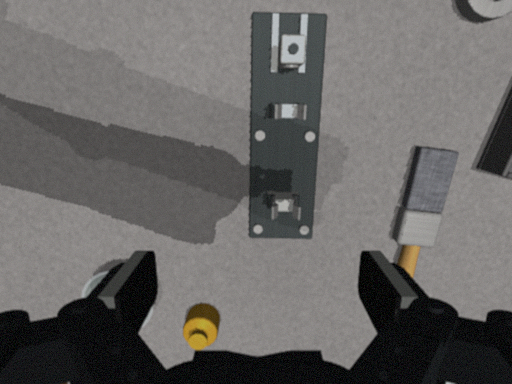

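The wrist view shows the fixture upright in the picture: stop at (292,50), clip_b at (290,111), clip_a at (286,206), plate corners at about (252,13), (326,14), (312,238) and (249,238).

```bash
python3 - <<'E'
from h import *
f=np.load("pics/w1.npz");p=f["p"]
c=cv2.resize(p[5:245,240:335,::-1],None,fx=4,fy=4,interpolation=cv2.INTER_CUBIC)
c=np.hstack([c[:480],c[480:]])
for i in range(0,480,40): cv2.line(c,(0,i),(6,i),(0,0,255),1)
cv2.imwrite("pics/w1c.png",c)
P=cloud(f["d"],f["K"],f["W"])
for r in (30,40,50,60,64,68,72,76): print(r,(P[r,285:300:3,2]*1000).round().tolist())
E
```

```text
30 [9.0, 7.0, 8.0, 7.0, 9.0]
40 [60.0, 59.0, 60.0, 59.0, 59.0]
50 [59.0, 59.0, 62.0, 63.0, 63.0]
60 [59.0, 59.0, 59.0, 60.0, 60.0]
64 [49.0, 51.0, 53.0, 51.0, 50.0]
68 [7.0, 9.0, 8.0, 9.0, 8.0]
72 [8.0, 7.0, 7.0, 9.0, 6.0]
76 [8.0, 7.0, 7.0, 7.0, 9.0]
```

View pics/w1c.png

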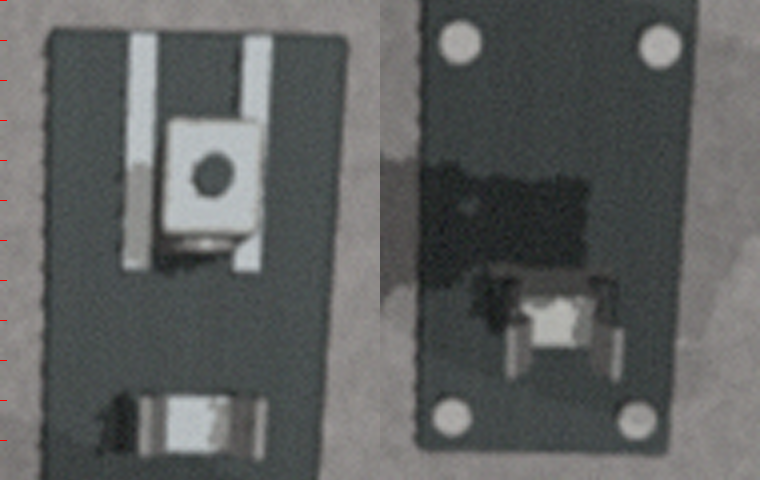

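```bash
python3 - <<'E'
from h import *
f=np.load("pics/w1.npz");K,W=f["K"],f["W"]
px=lambda a:[( 240+(x+.5)/4-.5,5+(y+.5)/4-.5) for x,y in a]
g=lambda a,z:ray(px(a),z,K,W)[:,:2]
pl=g([(50,31),(347,37),(287,932),(38,930)],.008)
e1=(pl[0]+pl[1])/2;e0=(pl[2]+pl[3])/2;L=np.linalg.norm(e1-e0);y=(e1-e0)/L
print("plate",pl.round(4).tolist(),L,"w",np.linalg.norm(pl[0]-pl[1]),np.linalg.norm(pl[2]-pl[3]))
O=e0+y*(.0925+(L-.2245)/2);x=np.array([y[1],-y[0]])
print("O plate",O,"ang",np.degrees(np.arctan2(y[1],y[0])))
T=lambda q:np.c_[(q-O)@x,(q-O)@y].round(4).tolist()
print("clipb",T(g([(140,427),(267,427),(203,396),(203,457)],.061)))
print("clipa",T(g([(125,834),(243,834),(184,808),(184,860)],.061)))
print("stop top edges",T(g([(165,120),(258,120),(160,236),(252,236)],.059)),"face",T(g([(205,247)],.052)),T(g([(205,252)],.038)))
print("screws",T(g([(80,522),(279,526),(72,898),(257,901)],.008)))
E
```

```text
plate [[0.5142, -0.0662], [0.5808, -0.0504], [0.632, -0.2664], [0.5656, -0.2829]] 0.22237259124622974 w 0.0684541171033647 0.06842586290075196
O plate [ 0.57769233 -0.1856928 ] ang 103.34536874068756
clipb [[-0.0131, 0.0444], [0.0135, 0.0449], [-0.0002, 0.0509], [0.0004, 0.0385]]
clipa [[-0.0136, -0.0457], [0.0133, -0.0452], [-0.0004, -0.0393], [0.0001, -0.0518]]
stop top edges [[-0.01, 0.1039], [0.0085, 0.1042], [-0.0102, 0.0822], [0.0085, 0.0826]] face [[-0.0003, 0.0809]] [[0.001, 0.0812]]
screws [[-0.025, 0.0193], [0.0253, 0.0192], [-0.0251, -0.0822], [0.0255, -0.0821]]
```

The fixture comes out consistent: O = (0.578, -0.186), angle 103.3°, stop face at y = 81 mm. Next I go over the rack.

>>> drive_tool:
  plan:
    - {"grip":-1,"offset":[4,1.5,0],"rot":[0,0,4]}
    - {"grip":-1,"offset":[7.7,3.1,0.5],"rot":[0,0,8]}
    - {"grip":-1,"offset":[11.5,4.7,1],"rot":[0,0,12]}
    - {"grip":-1,"offset":[15.3,6.3,1.5],"rot":[0,0,16]}
    - {"grip":-1,"offset":[19,7.8,2],"rot":[0,0,20]}
    - {"grip":-1,"offset":[22.8,9.3,2.5],"rot":[0,0,24]}
    - {"grip":-1,"offset":[26.6,10.9,3],"rot":[0,0,28]}
    - {"grip":-1,"offset":[30.4,12.4,3.5],"rot":[0,0,32]}
    - {"grip":-1,"offset":[33,13.5,4],"rot":[0,0,32]}
    - {"grip":-1,"offset":[34.6,14.1,4.5],"rot":[0,0,32]}
    - {"grip":-1,"offset":[34.6,14.1,4.5],"rot":[0,0,32]}
    - {"grip":-1,"offset":[34.6,14.1,4.5],"rot":[0,0,32]}

```text
time_s: 2.4
ee_pos: [0.6073, 0.1627, 0.3406]
orientation: [0.0, 0.807, 0.59, -0.001]
contact_force: [0.0, -1.0, -0.0]
grip_width: 0.998
gripper_force: 0.0
```

```bash
python3 - <<'E'
from h import *
o=get_obs();p,d=get_image("wrist");cv2.imwrite("pics/w2.png",p[:,:,::-1]);K,W=cam("wrist",o);np.savez("pics/w2.npz",p=p,d=d,K=K,W=W)
print(o["ee_pos"],o["orientation"],o["joint_pos"],o["time_s"])
P=cloud(d,K,W);m=(P[...,2]>.043)&(P[...,2]<.056)&(np.hypot(P[...,0]-.6075,P[...,1]-.163)<.1)
n,l,s,c=cv2.connectedComponentsWithStats(m.astype(np.uint8));k=1+np.argmax(s[1:,4]);q=P[l==k]
r=cv2.minAreaRect((q[:,:2]*1000).astype(np.float32));print(s[k],r,q[:,2].max())
E
```

```text
[0.60729707 0.16270123 0.34063231] [ 1.70210542e-04  8.07066317e-01  5.90460533e-01 -5.38626010e-04] [-0.10933323  0.52578553 -0.35355757  1.61754771  0.20405837  1.03576612
 -0.83115757] 2.4
[ 248   88   24  186 4017] ((609.3527221679688, 164.1585235595703), (150.27073669433594, 17.39373779296875), 73.0718765258789) 0.0536519385930298
```

View pics/w2.png

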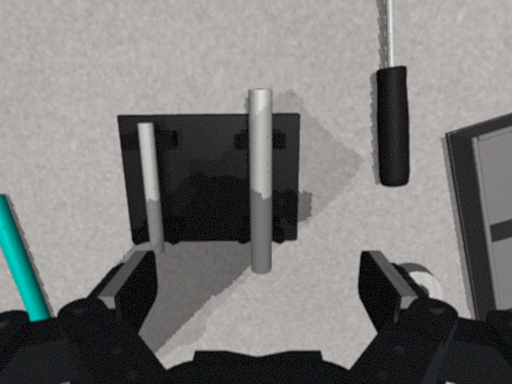

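The picture shows the thick bar upright, from (260,92) to (262,270), in the right-hand lane and the slim bar at (150,185). The bar centre is (0.6094, 0.1642), angle 73.1°. I go down and grasp it.

>>> drive_tool:
  plan:
    - {"grip":-1,"offset":[0.2,0.15,2],"rot":[0,0,-0.7]}
    - {"grip":-1,"offset":[0.2,0.15,5],"rot":[0,0,-0.7]}
    - {"grip":-1,"offset":[0.2,0.15,8],"rot":[0,0,-0.7]}
    - {"grip":-1,"offset":[0.2,0.15,10.5],"rot":[0,0,-0.7]}
    - {"grip":-1,"offset":[0.2,0.15,12.5],"rot":[0,0,-0.7]}
    - {"grip":-1,"offset":[0.2,0.15,13.7],"rot":[0,0,-0.7]}
    - {"grip":-1,"offset":[0.2,0.15,14.3],"rot":[0,0,-0.7]}
    - {"grip":-1,"offset":[0.2,0.15,14.3],"rot":[0,0,-0.7]}
    - {"grip":-1,"offset":[0.2,0.15,14.3],"rot":[0,0,-0.7]}

```text
time_s: 3.2
ee_pos: [0.61, 0.1642, 0.1989]
orientation: [0.0, 0.804, 0.595, 0.001]
contact_force: [0.3, 0.3, 0.1]
grip_width: 0.999
gripper_force: 0.0
```

>>> drive_tool:
  plan:
    - {"grip":1,"offset":[0,0,0],"rot":[0,0,0]}
    - {"grip":1,"offset":[0,0,0],"rot":[0,0,0]}
    - {"grip":1,"offset":[0,0,0],"rot":[0,0,0]}
    - {"grip":1,"offset":[0,0,0],"rot":[0,0,0]}
    - {"grip":1,"offset":[0,0,0],"rot":[0,0,0]}
    - {"grip":1,"offset":[0,0,0],"rot":[0,0,0]}
    - {"grip":1,"offset":[0,0,0],"rot":[0,0,0]}
    - {"grip":1,"offset":[0,0,0],"rot":[0,0,0]}
    - {"grip":1,"offset":[0,0,0],"rot":[0,0,0]}
    - {"grip":1,"offset":[0,0,0],"rot":[0,0,0]}
    - {"grip":1,"offset":[0,0,0],"rot":[0,0,0]}
    - {"grip":1,"offset":[0,0,0],"rot":[0,0,0]}
  force: 90

```text
time_s: 4.2
ee_pos: [0.6102, 0.1646, 0.1986]
orientation: [0.001, 0.803, 0.595, 0.001]
contact_force: [3.4, -2.3, 4.7]
grip_width: 0.181
gripper_force: 87.8
```

>>> drive_tool:
  plan:
    - {"grip":1,"offset":[0,0,-0.5],"rot":[0,0,0]}
    - {"grip":1,"offset":[0,0,-1.5],"rot":[0,0,0]}
    - {"grip":1,"offset":[0,0,-3],"rot":[0,0,0]}
    - {"grip":1,"offset":[0,0,-5],"rot":[0,0,0]}
    - {"grip":1,"offset":[0,0,-7.5],"rot":[0,0,0]}
    - {"grip":1,"offset":[0,0,-10],"rot":[0,0,0]}
    - {"grip":1,"offset":[0,0,-12],"rot":[0,0,0]}
    - {"grip":1,"offset":[0,0,-13],"rot":[0,0,0]}
    - {"grip":1,"offset":[0,0,-13],"rot":[0,0,0]}
    - {"grip":1,"offset":[0,0,-13],"rot":[0,0,0]}
    - {"grip":1,"offset":[0,0,-13],"rot":[0,0,0]}

```text
time_s: 5.12
ee_pos: [0.6087, 0.1646, 0.3264]
orientation: [-0.0, 0.803, 0.596, -0.001]
contact_force: [-1.1, -0.8, -2.9]
grip_width: 0.179
gripper_force: 87.9
```

```bash
python3 - <<'E'
from h import *
o=get_obs();p,d=get_image("wrist");cv2.imwrite("pics/w3.png",p[:,:,::-1])
c=calibration("wrist");W=c["tool_from_camera"];K=c["mtx"];P=cloud(d,K,W);np.savez("pics/w3.npz",p=p,P=P)
print(o["ee_pos"],o["orientation"],o["contact_force"],o["ft_torque"])
m=(d>0)&(P[...,2]>.13)&(P[...,2]<.175)&(abs(P[...,1])<.02)&(abs(P[...,0])<.12)
q=P[m];print(m.sum(),q.min(0),q.max(0))
for a in np.arange(-.08,.08,.01):
    s=q[abs(q[:,0]-a)<.005]
    if len(s): print(round(a,2),len(s),s[:,1].min().round(4),s[:,1].max().round(4),np.percentile(s[:,2],5).round(4))
E
```

```text
[0.60871231 0.16457525 0.32638257] [-3.94322772e-04  8.03199863e-01  5.95708037e-01 -1.32625346e-03] [-1.05128179 -0.80909325 -2.88556261] [-0.00560073 -0.05813995  0.06027417]
15074 [-0.03678416 -0.0199944   0.13002356] [0.07420164 0.01993327 0.17020322]
-0.04 9 -0.0094 0.0081 0.1544
-0.03 648 -0.0094 0.0085 0.1468
-0.02 843 -0.0092 0.0083 0.1467
-0.01 1064 -0.0101 0.0093 0.1358
-0.0 1330 -0.0099 0.009 0.135
0.01 3355 -0.02 0.0199 0.1324
0.02 1132 -0.0094 0.0085 0.1467
0.03 1189 -0.0092 0.0085 0.1467
0.04 1286 -0.0095 0.0085 0.1467
0.05 1374 -0.0093 0.0085 0.1466
0.06 1481 -0.0095 0.0085 0.1466
0.07 1363 -0.0093 0.0086 0.1466
```

View pics/w3.png

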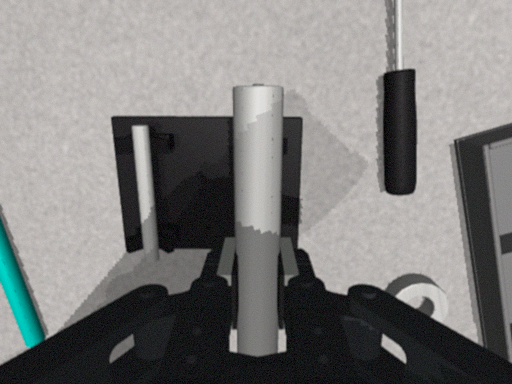

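The bar is held level and centred. Its end is at tool x = +74 mm and its axis 155.7 mm ahead of the TCP. Next I move over the fixture.

>>> drive_tool:
  plan:
    - {"grip":1,"offset":[-1.5,0.3,0],"rot":[0,0,-1]}
    - {"grip":1,"offset":[-4.5,1,0],"rot":[0,0,-4]}
    - {"grip":1,"offset":[-8.2,1.7,0],"rot":[0,0,-7]}
    - {"grip":1,"offset":[-12,2.5,0],"rot":[0,0,-10.5]}
    - {"grip":1,"offset":[-15.8,3.3,0],"rot":[0,0,-14]}
    - {"grip":1,"offset":[-19.6,4.1,0],"rot":[0,0,-17.5]}
    - {"grip":1,"offset":[-23.4,5,0],"rot":[0,0,-21]}
    - {"grip":1,"offset":[-27.2,5.8,0.5],"rot":[0,0,-24.5]}
    - {"grip":1,"offset":[-31,6.6,1.2],"rot":[0,0,-28]}
    - {"grip":1,"offset":[-33.8,7.2,2.2],"rot":[0,0,-30.2]}
    - {"grip":1,"offset":[-34.7,7.4,2.6],"rot":[0,0,-30.2]}
    - {"grip":1,"offset":[-34.7,7.4,2.6],"rot":[0,0,-30.2]}

```text
time_s: 6.17
ee_pos: [0.5777, -0.193, 0.299]
orientation: [-0.002, 0.623, 0.782, -0.002]
contact_force: [-0.4, 0.1, -1.9]
grip_width: 0.177
gripper_force: 87.9
```

>>> drive_tool:
  plan:
    - {"grip":1,"offset":[0,0,0],"rot":[0,0,0]}
    - {"grip":1,"offset":[0,0,0],"rot":[0,0,0]}
    - {"grip":1,"offset":[0,0,0],"rot":[0,0,0]}
    - {"grip":1,"offset":[0,0,0],"rot":[0,0,0]}

```text
time_s: 6.5
ee_pos: [0.5798, -0.187, 0.3023]
orientation: [0.0, 0.619, 0.785, 0.0]
contact_force: [-1.2, 0.2, -2.2]
grip_width: 0.177
gripper_force: 87.9
```

```bash
cat > st.py <<'E'
from h import *
O=np.array([.5777,-.1857]);A=np.radians(103.35)
def st():
    o=get_obs();q=o["orientation"];M=R.from_quat([q[1],q[2],q[3],q[0]]).as_matrix()
    y=np.array([np.cos(A),np.sin(A)]);x=np.array([y[1],-y[0]]);e=o["ee_pos"]
    c=e+M@np.array([-.0008,-.0004,.1557])
    f=o["contact_force"]
    print("t",o["time_s"],"bar fix mm x,y,z",((c[:2]-O)@x*1e3).round(2),((c[:2]-O)@y*1e3).round(2),(c[2]*1e3).round(2),"tool ang",np.degrees(np.arctan2(M[1,0],M[0,0])).round(2),"tilt tx,tz",M[2].round(4),"F fix",(f[:2]@x).round(2),(f[:2]@y).round(2),f[2].round(2),o["ft_torque"].round(3),o["joint_pos"].round(2))
    return o
E
python3 - <<'E'
from st import *
o=st();p,d=get_image("wrist");cv2.imwrite("pics/w4.png",p[:,:,::-1]);K,W=cam("wrist",o);np.savez("pics/w4.npz",p=p,d=d,K=K,W=W)
E
```

```text
t 6.5 bar fix mm x,y,z 1.41 -2.55 146.6 tool ang 103.45 tilt tx,tz [ 3.e-04  6.e-04 -1.e+00] F fix -1.08 0.47 -2.19 [-0.044 -0.038  0.003] [ 0.53  0.55 -0.44  1.7   0.28  0.95  0.21]
```

View pics/w4.png

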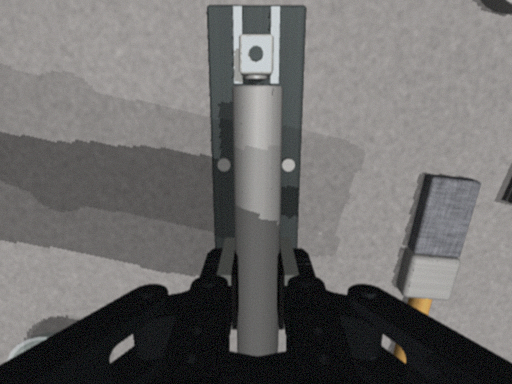

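The bar hangs over the fixture, its end at (257,86). The stop block is at (256,55), front edge about row 73, and the plate screws are at (224,165) and (288,165).

```bash
python3 - <<'E'
from st import *
f=np.load("pics/w4.npz");K,W,p=f["K"],f["W"],f["p"].astype(int)
y=np.array([np.cos(A),np.sin(A)]);x=np.array([y[1],-y[0]])
T=lambda uv,z:(lambda q:np.c_[(q-O)@x,(q-O)@y].round(4).tolist())(ray(uv,z,K,W)[:,:2])
g=p.sum(2)//3
def cen(a,b,c,d,t=110):
    m=g[a:b,c:d]>t;v,u=np.nonzero(m);return (u.mean()+c,v.mean()+a)
s=[cen(157,173,216,233),cen(157,173,281,297)];print(s,T(s,.008))
print("row100",g[100,204:216],g[100,292:306]);print("row20",g[20,203:214],g[20,298:310])
print("stop col256",g[58:90,256],"row45",g[45,235:245],g[45,268:278])
E
```

```text
[(np.float64(226.0), np.float64(167.0)), (np.float64(288.0070921985816), np.float64(164.80141843971631))] [[-0.0235, 0.0167], [0.0253, 0.0186]]
row100 [152 152 148 159 158 139  81  63  81  82  79  80] [ 91  84  80  82  86  81  88  85  76  69  98 143 149 147]
row20 [153 161 165 144  87  63  78  83  80  87  86] [ 91  88  92  86  84  81  69 100 146 159 157 157]
stop col256 [ 91  82  85 133 188 203 207 204 210 205 208 206 205 196 168 126 109 161
 201 204 156  78  41  48  55  64  77 121 159 175 182 184] row45 [208 206 208 192 139 151 180 201 210 208] [207 208 204 190 164 161 201 207 205 207]
```

```bash
python3 - <<'E'
from st import *
f=np.load("pics/w4.npz");K,W=f["K"],f["W"]
y=np.array([np.cos(A),np.sin(A)]);x=np.array([y[1],-y[0]])
T=lambda uv,z:(lambda q:np.c_[(q-O)@x,(q-O)@y].round(4).tolist())(ray(uv,z,K,W)[:,:2])
print("edges",T([(209.6,100),(302.3,100),(206.6,20),(305.3,20)],.008),"stop",T([(240,45),(272,45),(256,72.5)],.059),"face",T([(256,78.3)],.052),T([(256,78.3)],.038))
print("bar end",T([(257,85.5)],.1556))
E
```

```text
edges [[-0.0346, 0.0675], [0.0346, 0.0677], [-0.0348, 0.1217], [0.0347, 0.1219]] stop [[-0.0091, 0.0981], [0.0094, 0.0981], [0.0002, 0.0831]] face [[0.0002, 0.0803]] [[0.0001, 0.0811]]
bar end [[0.0009, 0.0719]]
```

>>> drive_tool:
  plan:
    - {"grip":1,"offset":[-0.14,-0.14,1.5],"rot":[0,0,0]}
    - {"grip":1,"offset":[-0.14,-0.14,3.5],"rot":[0,0,0]}
    - {"grip":1,"offset":[-0.14,-0.14,5.5],"rot":[0,0,0]}
    - {"grip":1,"offset":[-0.14,-0.14,7],"rot":[0,0,0]}
    - {"grip":1,"offset":[-0.14,-0.14,7.6],"rot":[0,0,0]}
    - {"grip":1,"offset":[-0.14,-0.14,7.8],"rot":[0,0,0]}
    - {"grip":1,"offset":[-0.14,-0.14,7.8],"rot":[0,0,0]}
    - {"grip":1,"offset":[-0.14,-0.14,7.8],"rot":[0,0,0]}
    - {"grip":1,"offset":[-0.14,-0.14,7.8],"rot":[0,0,0]}
    - {"grip":1,"offset":[-0.14,-0.14,7.8],"rot":[0,0,0]}

```text
time_s: 7.38
ee_pos: [0.5787, -0.1904, 0.225]
orientation: [0.001, 0.62, 0.784, 0.0]
contact_force: [0.2, -0.3, -1.6]
grip_width: 0.185
gripper_force: 87.9
```

```bash
python3 -c "
from st import *
st()"
```

```text
t 7.3833 bar fix mm x,y,z -0.31 -5.78 69.27 tool ang 103.31 tilt tx,tz [-8.0e-04  1.4e-03 -1.0e+00] F fix 0.15 -0.36 -1.58 [ 0.043  0.031 -0.017] [ 0.51  0.64 -0.4   1.77  0.34  0.8   0.17]
```

>>> drive_tool:
  plan:
    - {"grip":1,"offset":[0.15,0,0.2],"rot":[0,0,0]}
    - {"grip":1,"offset":[0.15,0,0.4],"rot":[0,0,0]}
    - {"grip":1,"offset":[0.15,0,0.6],"rot":[0,0,0]}
    - {"grip":1,"offset":[0.15,0,0.8],"rot":[0,0,0]}
    - {"grip":1,"offset":[0.15,0,0.8],"rot":[0,0,0]}
    - {"grip":1,"offset":[0.15,0,0.8],"rot":[0,0,0]}
    - {"grip":1,"offset":[0.15,0,0.8],"rot":[0,0,0]}

```text
time_s: 7.97
ee_pos: [0.5782, -0.1889, 0.216]
orientation: [0.0, 0.62, 0.784, 0.0]
contact_force: [2.8, 0.3, -2.3]
grip_width: 0.179
gripper_force: 87.9
```

```bash
python3 -c "
from st import *
st()"
```

```text
t 7.9667 bar fix mm x,y,z -0.54 -4.04 60.31 tool ang 103.31 tilt tx,tz [-0.e+00  5.e-04 -1.e+00] F fix 2.79 -0.33 -2.27 [ 0.071 -0.434 -0.054] [ 0.5   0.65 -0.4   1.77  0.34  0.78  0.16]
```

>>> drive_tool:
  plan:
    - {"grip":1,"offset":[0,0.06,0.05],"rot":[0,0,0]}
    - {"grip":1,"offset":[0,0.06,0.1],"rot":[0,0,0]}
    - {"grip":1,"offset":[0,0.06,0.2],"rot":[0,0,0]}
    - {"grip":1,"offset":[0,0.06,0.3],"rot":[0,0,0]}
    - {"grip":1,"offset":[0,0.06,0.3],"rot":[0,0,0]}
    - {"grip":1,"offset":[0,0.06,0.3],"rot":[0,0,0]}

```text
time_s: 8.47
ee_pos: [0.5789, -0.1888, 0.2136]
orientation: [0.001, 0.62, 0.784, 0.0]
contact_force: [0.7, -0.0, 5.4]
grip_width: 0.181
gripper_force: 88.6
```

```bash
python3 -c "
from st import *
st()"
```

```text
t 8.4667 bar fix mm x,y,z 0.21 -4.2 57.92 tool ang 103.32 tilt tx,tz [-6.e-04  1.e-03 -1.e+00] F fix 0.65 -0.18 5.35 [ 0.092 -0.11   0.005] [ 0.5   0.66 -0.4   1.77  0.34  0.78  0.16]
```

>>> drive_tool:
  plan:
    - {"grip":1,"offset":[0,0,0.1],"rot":[0,0,0]}
    - {"grip":1,"offset":[0,0,0.2],"rot":[0,0,0]}
    - {"grip":1,"offset":[0,0,0.3],"rot":[0,0,0]}
    - {"grip":1,"offset":[0,0,0.4],"rot":[0,0,0]}
    - {"grip":1,"offset":[0,0,0.4],"rot":[0,0,0]}
    - {"grip":1,"offset":[0,0,0.4],"rot":[0,0,0]}

```text
time_s: 8.97
ee_pos: [0.5791, -0.189, 0.2101]
orientation: [0.001, 0.62, 0.784, 0.0]
contact_force: [0.2, 0.4, 9.2]
grip_width: 0.181
gripper_force: 89.1
```

```bash
python3 -c "
from st import *
st()"
```

```text
t 8.9667 bar fix mm x,y,z 0.39 -4.55 54.37 tool ang 103.3 tilt tx,tz [-0.0012  0.0015 -1.    ] F fix 0.25 0.32 9.22 [ 0.037  0.037 -0.041] [ 0.5   0.66 -0.4   1.78  0.35  0.77  0.16]
```

>>> drive_tool:
  plan:
    - {"grip":1,"offset":[0,0,0.1],"rot":[0,0,0]}
    - {"grip":1,"offset":[0,0,0.2],"rot":[0,0,0]}
    - {"grip":1,"offset":[0,0,0.3],"rot":[0,0,0]}
    - {"grip":1,"offset":[0,0,0.4],"rot":[0,0,0]}
    - {"grip":1,"offset":[0,0,0.5],"rot":[0,0,0]}
    - {"grip":1,"offset":[0,0,0.6],"rot":[0,0,0]}
    - {"grip":1,"offset":[0,0,0.7],"rot":[0,0,0]}
    - {"grip":1,"offset":[0,0,0.7],"rot":[0,0,0]}
    - {"grip":1,"offset":[0,0,0.7],"rot":[0,0,0]}

```text
time_s: 9.72
ee_pos: [0.5787, -0.1886, 0.2016]
orientation: [-0.0, 0.62, 0.784, 0.0]
contact_force: [4.6, 0.1, -5.0]
grip_width: 0.181
gripper_force: 87.8
```

```bash
python3 -c "
from st import *
st()"
```

```text
t 9.7167 bar fix mm x,y,z -0.14 -3.83 45.87 tool ang 103.33 tilt tx,tz [ 4.e-04  0.e+00 -1.e+00] F fix 4.54 -0.95 -5.02 [ 0.063 -0.888 -0.068] [ 0.49  0.67 -0.39  1.78  0.35  0.76  0.15]
```

>>> drive_tool:
  plan:
    - {"grip":1,"offset":[0,0.03,0.05],"rot":[0,0,0]}
    - {"grip":1,"offset":[0,0.05,0.1],"rot":[0,0,0]}
    - {"grip":1,"offset":[0,0.05,0.12],"rot":[0,0,0]}
    - {"grip":1,"offset":[0,0.05,0.12],"rot":[0,0,0]}
    - {"grip":1,"offset":[0,0.05,0.12],"rot":[0,0,0]}

```text
time_s: 10.13
ee_pos: [0.579, -0.1886, 0.2009]
orientation: [-0.0, 0.62, 0.784, -0.0]
contact_force: [2.0, 1.2, 1.3]
grip_width: 0.18
gripper_force: 88.1
```

```bash
python3 -c "
from st import *
st()"
```

```text
t 10.1333 bar fix mm x,y,z 0.19 -3.91 45.21 tool ang 103.32 tilt tx,tz [ 0.e+00 -1.e-04 -1.e+00] F fix 2.22 0.74 1.27 [ 0.309 -0.357 -0.034] [ 0.49  0.67 -0.39  1.78  0.35  0.76  0.15]
```

>>> drive_tool:
  plan:
    - {"grip":1,"offset":[0,0.02,0.04],"rot":[0,0,0]}
    - {"grip":1,"offset":[0,0.02,0.08],"rot":[0,0,0]}
    - {"grip":1,"offset":[0,0.02,0.1],"rot":[0,0,0]}
    - {"grip":1,"offset":[0,0.02,0.1],"rot":[0,0,0]}
    - {"grip":1,"offset":[0,0.02,0.1],"rot":[0,0,0]}

```text
time_s: 10.55
ee_pos: [0.5791, -0.1885, 0.2008]
orientation: [0.0, 0.62, 0.784, -0.0]
contact_force: [-2.9, 2.0, 11.0]
grip_width: 0.177
gripper_force: 89.2
```

```bash
python3 - <<'E'
from st import *
o=st();p,d=get_image("wrist");K,W=cam("wrist",o)
ps,ds=get_image("side")
y=np.array([np.cos(A),np.sin(A)]);x=np.array([y[1],-y[0]])
P=cloud(d,K,W);c=np.stack([(P[...,:2]-O)@x,(P[...,:2]-O)@y,P[...,2]],-1)
for a in np.arange(-.07,.08,.01):
    s=c[(abs(c[...,1]-a)<.004)&(abs(c[...,0])<.003)&(c[...,2]<.07)]
    if len(s)>5: print(round(a*1000),len(s),(np.median(s[:,2])*1000).round(1))
g=p.mean(2).astype(int);np.savez("pics/w5.npz",p=p,d=d,K=K,W=W)
a=cv2.resize(p[20:260,170:350,::-1],None,fx=2.4,fy=2.4,interpolation=3)
b=cv2.resize(ps[125:205,245:325,::-1],(300,300),interpolation=3)
im=np.zeros((576,740,3),np.uint8);im[:a.shape[0],:a.shape[1]]=a;im[:300,435:735]=b;cv2.imwrite("pics/w5.png",im)
E
```

```text
t 10.55 bar fix mm x,y,z 0.28 -3.93 45.07 tool ang 103.32 tilt tx,tz [-4.e-04 -2.e-04 -1.e+00] F fix -2.41 2.58 10.98 [0.411 0.539 0.04 ] [ 0.49  0.67 -0.39  1.78  0.35  0.76  0.15]
-30 250 53.4
-20 256 53.3
-10 266 53.3
0 285 53.5
10 303 53.5
20 344 53.4
30 357 53.5
40 380 53.5
50 398 53.5
60 418 53.5
70 337 53.4
80 633 50.0
```

View pics/w5.png

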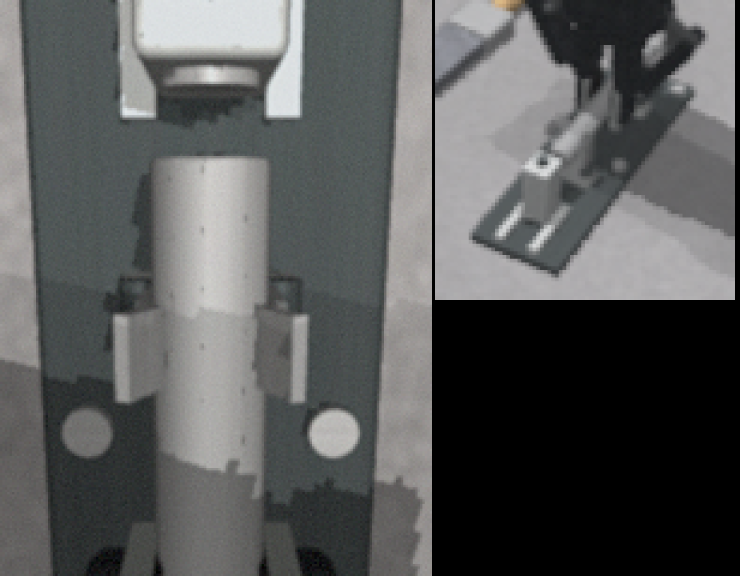

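The bar is seated level: its top is at 53.4 mm all along, between the clip_b jaws. Its end is at crop row 157, with the stop face at row ~92, so about 10 mm of gap. I ease the down-force and slide.

>>> drive_tool:
  plan:
    - {"grip":1,"offset":[0,-0.02,-0.05],"rot":[0,0,0]}
    - {"grip":1,"offset":[0,-0.02,-0.09],"rot":[0,0,0]}
    - {"grip":1,"offset":[0.1,-0.02,-0.09],"rot":[0,0,0]}
    - {"grip":1,"offset":[0.2,-0.02,-0.09],"rot":[0,0,0]}
    - {"grip":1,"offset":[0.3,-0.02,-0.09],"rot":[0,0,0]}
    - {"grip":1,"offset":[0.4,-0.02,-0.09],"rot":[0,0,0]}
    - {"grip":1,"offset":[0.5,-0.02,-0.09],"rot":[0,0,0]}
    - {"grip":1,"offset":[0.6,-0.02,-0.09],"rot":[0,0,0]}
    - {"grip":1,"offset":[0.65,-0.02,-0.09],"rot":[0,0,0]}

```text
time_s: 11.4
ee_pos: [0.5776, -0.1825, 0.2009]
orientation: [0.0, 0.62, 0.784, -0.0]
contact_force: [1.6, -3.3, 5.1]
grip_width: 0.176
gripper_force: 88.6
```

```bash
python3 - <<'E'
from st import *
f=np.load("pics/w5.npz");K,W=f["K"],f["W"];y=np.array([np.cos(A),np.sin(A)])
for v,z in ((85.2,.050),(58.3,.050)): print((ray([(256,v)],z,K,W)[0,:2]-O)@y)
st()
E
```

```text
0.07081318056857337
0.07925446447497687
t 11.4 bar fix mm x,y,z 0.27 2.31 45.15 tool ang 103.31 tilt tx,tz [-4.e-04  1.e-04 -1.e+00] F fix 0.77 -3.6 5.12 [-0.785 -0.39  -0.032] [ 0.48  0.67 -0.39  1.79  0.35  0.75  0.14]
```

>>> drive_tool:
  plan:
    - {"grip":1,"offset":[0.03,0,-0.02],"rot":[0,0,0]}
    - {"grip":1,"offset":[0.06,0,-0.02],"rot":[0,0,0]}
    - {"grip":1,"offset":[0.09,0,-0.02],"rot":[0,0,0]}
    - {"grip":1,"offset":[0.12,0,-0.02],"rot":[0,0,0]}
    - {"grip":1,"offset":[0.15,0,-0.02],"rot":[0,0,0]}

```text
time_s: 11.82
ee_pos: [0.5772, -0.1809, 0.2009]
orientation: [0.0, 0.62, 0.784, -0.0]
contact_force: [3.1, -2.8, 2.6]
grip_width: 0.178
gripper_force: 88.5
```

```bash
python3 -c "
from st import *
st()"
```

```text
t 11.8167 bar fix mm x,y,z 0.24 3.94 45.17 tool ang 103.31 tilt tx,tz [-1.e-04  0.e+00 -1.e+00] F fix 2.38 -3.44 2.63 [-0.731 -0.456  0.047] [ 0.48  0.67 -0.39  1.79  0.35  0.75  0.14]
```

Friction is about 3.4 N. I creep on.

>>> drive_tool:
  plan:
    - {"grip":1,"offset":[0.03,0,0],"rot":[0,0,0]}
    - {"grip":1,"offset":[0.05,0,0],"rot":[0,0,0]}
    - {"grip":1,"offset":[0.08,0,0],"rot":[0,0,0]}

```text
time_s: 12.07
ee_pos: [0.577, -0.1802, 0.2009]
orientation: [0.0, 0.62, 0.784, -0.0]
contact_force: [2.3, -3.5, 3.0]
grip_width: 0.179
gripper_force: 88.5
```

>>> drive_tool:
  plan:
    - {"grip":1,"offset":[0.02,0,0],"rot":[0,0,0]}
    - {"grip":1,"offset":[0.04,0,0],"rot":[0,0,0]}

```text
time_s: 12.23
ee_pos: [0.5769, -0.1797, 0.2009]
orientation: [-0.0, 0.62, 0.784, -0.0]
contact_force: [1.7, -4.1, 3.5]
grip_width: 0.173
gripper_force: 88.5
```

```bash
python3 -c "
from st import *
st()"
```

```text
t 12.2333 bar fix mm x,y,z 0.21 5.22 45.16 tool ang 103.31 tilt tx,tz [ 0.e+00 -1.e-04 -1.e+00] F fix 0.75 -4.38 3.51 [-0.721 -0.418 -0.004] [ 0.48  0.67 -0.39  1.79  0.35  0.75  0.14]
```

>>> drive_tool:
  plan:
    - {"grip":1,"offset":[0.02,0,0],"rot":[0,0,0]}
    - {"grip":1,"offset":[0.04,0,0],"rot":[0,0,0]}

```text
time_s: 12.4
ee_pos: [0.5768, -0.1793, 0.2009]
orientation: [0.0, 0.62, 0.784, -0.0]
contact_force: [1.9, -3.4, 2.8]
grip_width: 0.18
gripper_force: 88.5
```

>>> drive_tool:
  plan:
    - {"grip":1,"offset":[0.02,0,0],"rot":[0,0,0]}
    - {"grip":1,"offset":[0.03,0,0],"rot":[0,0,0]}

```text
time_s: 12.57
ee_pos: [0.5768, -0.1793, 0.2009]
orientation: [0.0, 0.62, 0.784, -0.0]
contact_force: [2.7, -4.2, 2.3]
grip_width: 0.18
gripper_force: 88.5
```

```bash
python3 -c "
from st import *
st()"
```

```text
t 12.5667 bar fix mm x,y,z 0.23 5.62 45.17 tool ang 103.31 tilt tx,tz [-3.e-04  0.e+00 -1.e+00] F fix 1.64 -4.71 2.34 [-0.896 -0.594  0.009] [ 0.48  0.67 -0.39  1.79  0.35  0.75  0.13]
```

>>> drive_tool:
  plan:
    - {"grip":1,"offset":[0.02,0,0],"rot":[0,0,0]}
    - {"grip":1,"offset":[0.02,0,0],"rot":[0,0,0]}

```text
time_s: 12.73
ee_pos: [0.5768, -0.1792, 0.2009]
orientation: [0.0, 0.62, 0.784, -0.0]
contact_force: [3.3, -5.4, 2.4]
grip_width: 0.177
gripper_force: 88.5
```

```bash
python3 -c "
from st import *
st()"
```

```text
t 12.7333 bar fix mm x,y,z 0.25 5.61 45.18 tool ang 103.3 tilt tx,tz [-6.e-04  2.e-04 -1.e+00] F fix 1.97 -6.07 2.36 [-1.024 -0.578  0.087] [ 0.48  0.67 -0.39  1.79  0.35  0.75  0.13]
```

>>> drive_tool:
  plan:
    - {"grip":1,"offset":[0.02,0,0],"rot":[0,0,0]}
    - {"grip":1,"offset":[0.04,0,0],"rot":[0,0,0]}
    - {"grip":1,"offset":[0.04,0,0],"rot":[0,0,0]}

```text
time_s: 12.98
ee_pos: [0.5768, -0.1791, 0.2009]
orientation: [0.0, 0.621, 0.784, -0.0]
contact_force: [3.5, -5.6, 2.8]
grip_width: 0.182
gripper_force: 88.4
```

```bash
python3 -c "
from st import *
st()"
```

```text
t 12.9833 bar fix mm x,y,z 0.23 5.65 45.18 tool ang 103.29 tilt tx,tz [-1.e-03  2.e-04 -1.e+00] F fix 2.09 -6.26 2.83 [-1.217 -0.683  0.083] [ 0.48  0.67 -0.39  1.79  0.35  0.75  0.13]
```

>>> drive_tool:
  plan:
    - {"grip":1,"offset":[0.02,0,0],"rot":[0,0,0]}
    - {"grip":1,"offset":[0.05,0,0],"rot":[0,0,0]}
    - {"grip":1,"offset":[0.05,0,0],"rot":[0,0,0]}

```text
time_s: 13.23
ee_pos: [0.5767, -0.1791, 0.2009]
orientation: [0.001, 0.621, 0.784, -0.0]
contact_force: [3.8, -6.9, 1.4]
grip_width: 0.181
gripper_force: 88.4
```

```bash
python3 -c "
from st import *
st()"
```

```text
t 13.2333 bar fix mm x,y,z 0.22 5.64 45.19 tool ang 103.27 tilt tx,tz [-1.5e-03  4.0e-04 -1.0e+00] F fix 2.15 -7.57 1.38 [-1.445 -0.785  0.129] [ 0.48  0.67 -0.39  1.8   0.35  0.75  0.13]
```

>>> drive_tool:
  plan:
    - {"grip":1,"offset":[0.02,0,0],"rot":[0,0,0]}
    - {"grip":1,"offset":[0.045,0,0],"rot":[0,0,0]}
    - {"grip":1,"offset":[0.045,0,0],"rot":[0,0,0]}
    - {"grip":1,"offset":[0.045,0,0],"rot":[0,0,0]}
    - {"grip":1,"offset":[0.045,0,0],"rot":[0,0,0]}
    - {"grip":1,"offset":[0.045,0,0],"rot":[0,0,0]}
    - {"grip":1,"offset":[0.045,0,0],"rot":[0,0,0]}

```text
time_s: 13.82
ee_pos: [0.5767, -0.179, 0.2009]
orientation: [0.001, 0.621, 0.784, -0.0]
contact_force: [3.3, -9.1, 0.8]
grip_width: 0.182
gripper_force: 88.3
```

```bash
python3 -c "
from st import *
st()"
```

```text
t 13.8167 bar fix mm x,y,z 0.23 5.67 45.21 tool ang 103.25 tilt tx,tz [-2.e-03  5.e-04 -1.e+00] F fix 1.13 -9.59 0.78 [-1.643 -0.837  0.102] [ 0.48  0.67 -0.39  1.8   0.35  0.75  0.13]
```

>>> drive_tool:
  plan:
    - {"grip":1,"offset":[0,0,0],"rot":[0,0,0]}
    - {"grip":1,"offset":[0,0,0],"rot":[0,0,0]}
    - {"grip":1,"offset":[0,0,0],"rot":[0,0,0]}
    - {"grip":1,"offset":[0,0,0],"rot":[0,0,0]}
    - {"grip":1,"offset":[0,0,0],"rot":[0,0,0]}
    - {"grip":1,"offset":[0,0,0],"rot":[0,0,0]}

```text
time_s: 14.32
ee_pos: [0.5766, -0.179, 0.2009]
orientation: [0.001, 0.621, 0.784, -0.0]
contact_force: [4.9, -7.6, 0.5]
grip_width: 0.178
gripper_force: 88.3
```

>>> drive_tool:
  plan:
    - {"grip":-0.3,"offset":[0,0,0],"rot":[0,0,0]}
    - {"grip":-0.3,"offset":[0,0,0],"rot":[0,0,0]}
    - {"grip":-0.3,"offset":[0,0,0],"rot":[0,0,0]}
    - {"grip":-0.3,"offset":[0,0,0],"rot":[0,0,0]}
    - {"grip":-0.3,"offset":[0,0,0],"rot":[0,0,0]}
    - {"grip":-0.3,"offset":[0,0,0],"rot":[0,0,0]}
    - {"grip":-0.3,"offset":[0,0,0],"rot":[0,0,0]}
    - {"grip":-0.3,"offset":[0,0,0],"rot":[0,0,0]}

```text
time_s: 14.98
ee_pos: [0.5764, -0.1775, 0.2008]
orientation: [-0.0, 0.62, 0.784, -0.0]
contact_force: [-0.5, 0.3, -0.3]
grip_width: 0.646
gripper_force: 0.0
```

>>> drive_tool:
  plan:
    - {"grip":-0.3,"offset":[0,0,-1],"rot":[0,0,0]}
    - {"grip":-0.3,"offset":[0,0,-3],"rot":[0,0,0]}
    - {"grip":-0.3,"offset":[0,0,-6],"rot":[0,0,0]}
    - {"grip":-0.3,"offset":[0,0,-9],"rot":[0,0,0]}
    - {"grip":-0.3,"offset":[0,0,-12],"rot":[0,0,0]}
    - {"grip":-0.3,"offset":[0,0,-14],"rot":[0,0,0]}
    - {"grip":-0.3,"offset":[0,0,-15],"rot":[0,0,0]}
    - {"grip":-0.3,"offset":[0,0,-15],"rot":[0,0,0]}
    - {"grip":-0.3,"offset":[0,0,-15],"rot":[0,0,0]}
    - {"grip":-0.3,"offset":[0,0,-15],"rot":[0,0,0]}

```text
time_s: 15.82
ee_pos: [0.5759, -0.1776, 0.3494]
orientation: [-0.001, 0.62, 0.784, -0.001]
contact_force: [-0.6, 0.1, -0.1]
grip_width: 0.65
gripper_force: 0.0
```

```bash
python3 - <<'E'
from st import *
o=st();p,d=get_image("wrist");K,W=cam("wrist",o)
y=np.array([np.cos(A),np.sin(A)]);x=np.array([y[1],-y[0]])
P=cloud(d,K,W);c=np.stack([(P[...,:2]-O)@x,(P[...,:2]-O)@y,P[...,2]],-1)
for a in np.arange(-.08,.10,.01):
    s=c[(abs(c[...,1]-a)<.004)&(abs(c[...,0])<.002)&(c[...,2]<.08)]
    if len(s)>3: print(round(a*1000),len(s),(np.median(s[:,2])*1000).round(1),end="; ")
cv2.imwrite("pics/w6.png",cv2.resize(p[0:300,150:370,::-1],None,fx=2,fy=2,interpolation=3))
E
```

```text
t 15.8167 bar fix mm x,y,z -0.66 7.67 193.67 tool ang 103.31 tilt tx,tz [ 0.001  -0.0022 -1.    ] F fix -0.59 0.26 -0.09 [0.024 0.038 0.038] [ 0.53  0.49 -0.46  1.67  0.25  1.04  0.22]
-70 15 53.3; -60 41 53.4; -50 41 53.5; -40 42 53.4; -30 46 53.3; -20 44 53.8; -10 44 53.5; 0 47 53.6; 10 48 53.5; 20 50 53.7; 30 51 53.6; 40 50 53.8; 50 50 53.8; 60 55 53.6; 70 55 53.8; 80 55 53.6; 90 60 61.5;
```

View pics/w6.png

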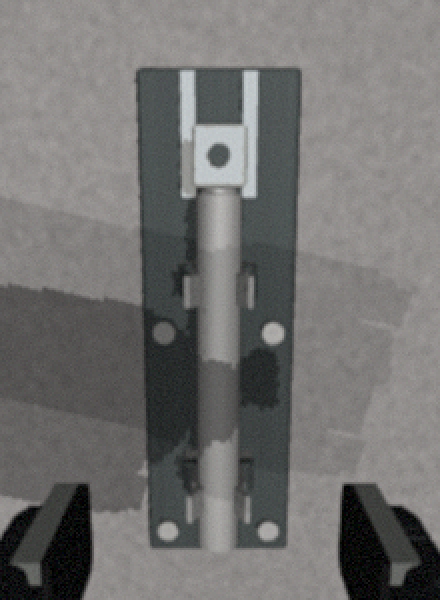

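The final view shows the bar level in both clips (jaws at crop rows ~290 and ~500), with its end against the stop at about (218,190) and the gripper clear.

```bash
python3 -c "
from plant import job_done
print(job_done())"
```

```text
the job is handed in; nothing more can be done
None
```

The thick bar is seated level in both clips with its end against the stop: I held it there at about 6 N (estimated from the wrist force), let go, and handed the job in at about 16 s; I did not touch anything else.

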